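# Every polish brush back beside its own tin

### The arm

A 6-joint arm with a two-finger parallel gripper is mounted at the origin on the work surface. World frame = base frame: x ahead of the robot, y to its left, z up, the work surface at z = 0. Lengths are in m, angles in rad, forces in N, time in s.
With the tool pointing down it reaches from about 0.275 to 0.775 m from the base axis. Payload 14.6 kg.
Tool frame: the origin (TCP) lies on the front face of the gripper's body, between the roots of the fingers; the fingertips stand ahead of it and the grasp point (between the pads) lies 54 mm ahead of it (tcp_to_tips is the y of the fingertips in the tool frame, in m); y points along the fingers, x is the direction in which the jaws open and shut, and the axes are right-handed (so a half turn about y gives the same grasp; the last joint's range is limited). The gripper opens to 85 mm and grips with 20 to 120 N. Pads are 22 mm wide; open, the fingers measure 114 mm over their backs; the gripper's body (76 mm by 85 mm) begins 54 mm behind the grasp point. The pads swing forward as they close: fully open they stand 13 mm farther back than shut.
Start: joints at [-0.155, 0.263, -0.048, 1.259, 0, 1.415], TCP at [0.525, -0, 0.304] pointing down, gripper open.
Joint ranges: [-2.65, 2.65], [-0.89, 1.7], [-1.18, 1.37], [-2.13, 2.11], [-1.35, 1.29], [-3.14, 3.14]. Speed limits (rad/s): [1.89, 1.89, 2.57, 2.79, 3.14, 3.14].

### API

Orientations are given as a unit quaternion [x, y, z, w].
In Python, from station import * gives the robot as it stands.
- The arm moves only by the shell command python3 -m pendant 'ROWS'. ROWS is JSON, a list of rows, each a list of 7 numbers: the turn, a rotation vector about the tool's x, y, z in degrees, then the shift along the tool's x, y, z in cm, then the closure, from 0 (fully open) to 1 (shut). In form: [[ax, ay, az, tx, ty, tz, hand], ...]. A call has 1 to 5 rows; each row shifts and turns the commanded pose from where the row before left it, along the tool's axes as they then stand; what a row does not reach is not made up. A row lasts 1/10 s, in which the tool goes at most 50 mm and 8.59 degrees, less where a joint would pass 70% of its speed; a pose out of reach is approached as far as the arm can. A call with a gripper value outside its range is refused whole. The fingers move at their own pace and stop on an object; the grip force is fixed at half the most. Time passes only in rows, so rows that do not move let the fingers close. It gives the time, the measured TCP pose, the force and the opening at its end, in the units of the state.
- read_state(): the state, without advancing time (a new reading comes with each control period).
- read_camera(name): name is "scene" or "side" or "wrist"; returns a dict with "image" (480x640x3 uint8, blue, green, red), "mtx" (3x3 intrinsics, pixels), "R" (3x3) and "t" (3): a world point X has camera coordinates R X + t. Camera axes: x right, y down, z forward; pixel columns grow to the right and rows downward; lengths in m; the calibration is good to about 2 mm. A picture is of the moment at which its call begins. There is no depth.
- close_job(): hands the job in, once; it reports no verdict.
The state is a dict: "time_s": time; "q": joint angles; "qvel": joint speeds; "joint_efforts": joint torques, N m; "tcp_pos": TCP position; "eef_rot": TCP orientation; "contact_force": force on the tool from outside, world axes, zero at the start; "wrist_torque": the same for the moment, N m; "grip_width": opening from 0.0 (shut) to 1.0 (fully open).
Only numpy, scipy, OpenCV 4.12 (cv2) and the standard library are available. Lean on these libraries where they do the work, as an engineer would, in place of code of your own. Each camera call takes 0.05 s, during which the arm holds its last target.

### The job

The polishing is done and each brush must go back to its own colour, so that no polish is spoiled by another. Set each of the four brushes on the grey felt pad of the rest whose open tin holds polish of the same colour as its bristles: bristles up, centred on the pad and lined up lengthwise with it. Do not tip a brush over on the way, and leave the cream jar and the dish of tacks where they are.

Things in the scene. Friction and masses are not known exactly. Their poses are not given: they have to be found in the camera images.
- brush_black_center (a point): loose shoe-polish brush with black bristles, lying on the bench on its wooden back, bristles up; beech back 90 long x 42 wide x 26 mm high with straight parallel long sides and round ends, bristles 76 x 32 mm above it up to 48 mm; about 0.1 kg. This point is its centre, 24 mm above its underside; x runs along its length, y across its width, z up out of the bristles. It is the same either way round
- brush_tan_center (a point): loose shoe-polish brush with tan (light orange-brown) bristles, lying on the bench on its wooden back, bristles up; beech back 90 long x 42 wide x 26 mm high with straight parallel long sides and round ends, bristles 76 x 32 mm above it up to 48 mm; about 0.1 kg. This point is its centre, 24 mm above its underside; x runs along its length, y across its width, z up out of the bristles. It is the same either way round
- brush_red_center (a point): loose shoe-polish brush with deep red bristles, lying on the bench on its wooden back, bristles up; beech back 90 long x 42 wide x 26 mm high with straight parallel long sides and round ends, bristles 76 x 32 mm above it up to 48 mm; about 0.1 kg. This point is its centre, 24 mm above its underside; x runs along its length, y across its width, z up out of the bristles. It is the same either way round
- brush_white_center (a point): loose shoe-polish brush with off-white bristles, lying on the bench on its wooden back, bristles up; beech back 90 long x 42 wide x 26 mm high with straight parallel long sides and round ends, bristles 76 x 32 mm above it up to 48 mm; about 0.1 kg. This point is its centre, 24 mm above its underside; x runs along its length, y across its width, z up out of the bristles. It is the same either way round
- pad_black (a point): grey felt pad, 110 x 62 mm, on the fixed dark wooden rest with the open tin of black polish. This point is the centre of the pad's top face, 12 mm above the bench; x runs along the pad's length towards the tin, y across, z up. The rest board is 206 x 84 x 10 mm (it ends 61 mm behind this point and 145 mm ahead of it); the tin, 80 mm across with its lid under it, is centred 100 mm ahead, its rim 35 mm above the bench. The pad has no rim
- pad_tan (a point): grey felt pad, 110 x 62 mm, on the fixed dark wooden rest with the open tin of tan (light orange-brown) polish. This point is the centre of the pad's top face, 12 mm above the bench; x runs along the pad's length towards the tin, y across, z up. The rest board is 206 x 84 x 10 mm (it ends 61 mm behind this point and 145 mm ahead of it); the tin, 80 mm across with its lid under it, is centred 100 mm ahead, its rim 35 mm above the bench. The pad has no rim
- pad_red (a point): grey felt pad, 110 x 62 mm, on the fixed dark wooden rest with the open tin of deep red polish. This point is the centre of the pad's top face, 12 mm above the bench; x runs along the pad's length towards the tin, y across, z up. The rest board is 206 x 84 x 10 mm (it ends 61 mm behind this point and 145 mm ahead of it); the tin, 80 mm across with its lid under it, is centred 100 mm ahead, its rim 35 mm above the bench. The pad has no rim
- pad_white (a point): grey felt pad, 110 x 62 mm, on the fixed dark wooden rest with the open tin of off-white polish. This point is the centre of the pad's top face, 12 mm above the bench; x runs along the pad's length towards the tin, y across, z up. The rest board is 206 x 84 x 10 mm (it ends 61 mm behind this point and 145 mm ahead of it); the tin, 80 mm across with its lid under it, is centred 100 mm ahead, its rim 35 mm above the bench. The pad has no rim
- jar_center (a point): bystander, loose: amber glass cream jar with aluminium cap, 50 mm across, 55 mm high; this point is its centre, half-way up; z up
- dish_center (a point): bystander, loose: round steel dish of brass heel tacks, 72 mm across the rim, 26 mm high, near the left-hand end of the row of brushes; this point is its centre, half-way up; z up

How it is judged:
At the end, for the whole second after the job is handed in: Each brush stands still and released, bristles up (within 0.1 rad), flat on the felt pad beside the tin of its own colour: its centre within 12 mm of the pad's centre, measured level, at a height of 20 to 28 mm above the pad, its length within 0.25 rad of the pad's length, either way round (horizontal distance between brush_black_center and pad_black below 0.012 m and z of brush_black_center in the frame of pad_black between 0.02 and 0.028 m and angle between the x axis of brush_black_center and the x axis of pad_black, either way round below 0.25 rad and angle between each of brush_black_center, brush_tan_center, brush_red_center, brush_white_center's own z axis and vertical below 0.1 rad and linear speed of each of brush_black, brush_tan, brush_red, brush_white below 0.02 m/s and horizontal distance between brush_tan_center and pad_tan below 0.012 m and z of brush_tan_center in the frame of pad_tan between 0.02 and 0.028 m and angle between the x axis of brush_tan_center and the x axis of pad_tan, either way round below 0.25 rad and horizontal distance between brush_red_center and pad_red below 0.012 m and z of brush_red_center in the frame of pad_red between 0.02 and 0.028 m and angle between the x axis of brush_red_center and the x axis of pad_red, either way round below 0.25 rad and horizontal distance between brush_white_center and pad_white below 0.012 m and z of brush_white_center in the frame of pad_white between 0.02 and 0.028 m and angle between the x axis of brush_white_center and the x axis of pad_white, either way round below 0.25 rad); the robot touches nothing.
It fails at once if a brush is tipped over (more than 50 degrees) (angle between any of brush_black_center, brush_tan_center, brush_red_center, brush_white_center's own z axis and vertical above 0.87 rad).
It fails at once if the jar is shifted by more than 25 mm or knocked over (distance of jar_center from where it was at the start of the episode above 0.025 m or angle between jar_center's own z axis and vertical above 0.5 rad).
It fails at once if the dish is shifted by more than 25 mm or knocked over (distance of dish_center from where it was at the start of the episode above 0.025 m or angle between dish_center's own z axis and vertical above 0.5 rad).
It also fails if it takes over 128 s, if anything falls off the work surface, if the arm or the gripper's body presses on something with over 40 N, if the wrist force passes 120 N, or if a joint passes its speed limit or range.

## Working session

There is one attempt and no reset: what is moved stays moved. The work goes in short steps, Python scripts to look and compute and a shell command to move; the robot and the scene stay as the last step left them, time stands still between calls to the robot, and variables do not carry over. Pictures are saved under pics/ and viewed, and the job is handed in when it is done.

```bash
ls; mkdir -p pics; python3 - <<'E'
from station import *
import cv2
print(read_state())
for n in ("scene","side","wrist"):
    c=read_camera(n); cv2.imwrite(f"pics/{n}0.png",c["image"]); print(n,c["mtx"].tolist(),c["R"].round(4).tolist(),c["t"])
E
```

```text
pics
{'time_s': 0.0, 'q': array([-1.55311749e-01,  2.63504955e-01, -4.89276233e-02,  1.25936652e+00,
        5.00061099e-06,  1.41551658e+00]), 'qvel': array([ 0.00124666,  0.00163506, -0.00019521,  0.00078574,  0.00197548,
        0.00108679]), 'joint_efforts': array([ 6.28219332e-04, -6.37613010e+01,  3.84567368e+01,  1.37825581e-02,
        8.02127857e-07, -5.80562346e-05]), 'tcp_pos': array([5.24814292e-01, 1.87627796e-05, 3.03437780e-01]), 'eef_rot': array([-7.07050109e-01,  3.61308145e-04,  3.38676953e-04,  7.07163275e-01]), 'contact_force': array([ 0.1959095 , -0.15128732, -0.3548103 ]), 'wrist_torque': array([-0.00834602,  0.00787876, -0.06844402]), 'grip_width': 0.9997661132914828}
scene [[495.78964635226765, 0.0, 316.1940665726797], [0.0, 495.78964635226765, 247.87767471817125], [0.0, 0.0, 1.0]] [[0.5263, 0.8503, 0.0074], [0.6018, -0.3663, -0.7097], [-0.6007, 0.378, -0.7045]] [-0.27093471 -0.27107408  1.62428688]
side [[619.5311757235111, 0.0, 312.7660296256737], [0.0, 619.5311757235111, 242.53665285406004], [0.0, 0.0, 1.0]] [[0.8497, -0.5269, 0.0182], [-0.3339, -0.5645, -0.7549], [0.4081, 0.6353, -0.6556]] [-0.41715682  0.1982559   1.31894031]
wrist [[385.1157986259558, 0.0, 320.00482512159175], [0.0, 385.1157986259558, 238.09558752305162], [0.0, 0.0, 1.0]] [[1.0, -0.0001, -0.0002], [0.0, -0.9505, 0.3108], [-0.0002, -0.3108, -0.9505]] [-0.52366759 -0.04135931  0.38037609]
```

View pics/scene0.png

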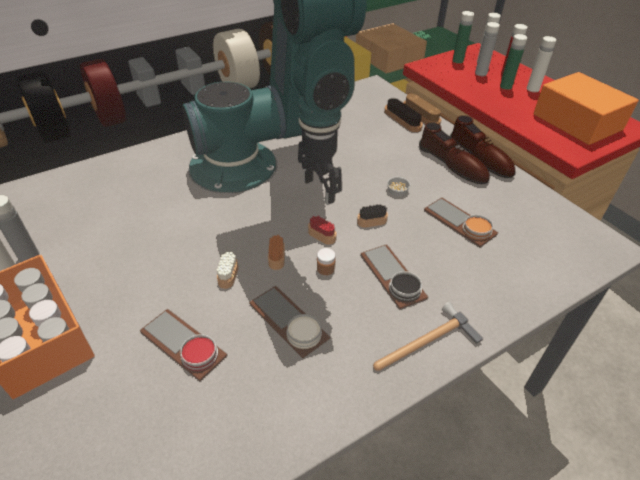

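View pics/side0.png

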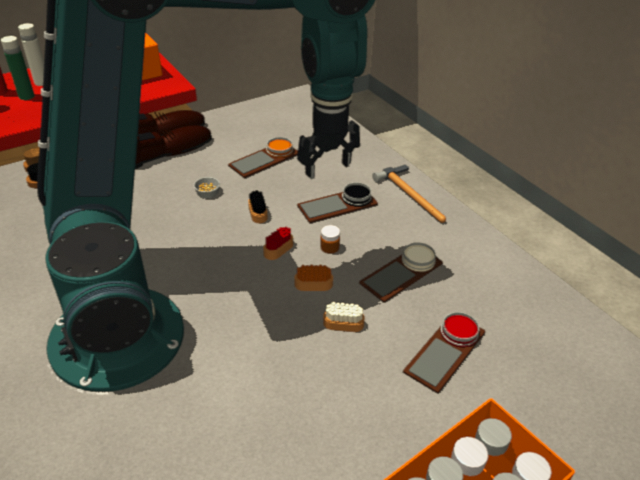

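View pics/wrist0.png

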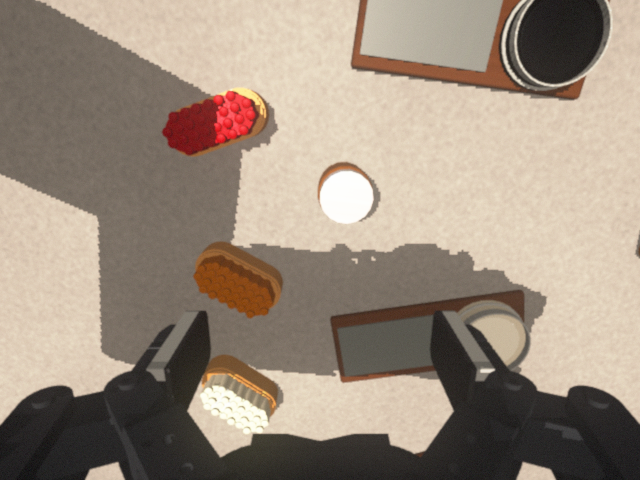

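```bash
cat > h.py <<'E'
import cv2, numpy as np
from station import *
from scipy.spatial.transform import Rotation as Ro
def cast(c,px,z):
    px=np.atleast_2d(np.asarray(px,float)); R=c["R"];o=-R.T@c["t"]
    d=(np.c_[px,np.ones(len(px))]@np.linalg.inv(c["mtx"]).T)@R
    return o+d*((z-o[2])/d[:,2])[:,None]
def proj(c,X):
    X=np.atleast_2d(X); p=(X@c["R"].T+c["t"])@c["mtx"].T; return p[:,:2]/p[:,2:]
def tri(c1,p1,c2,p2):
    A=[];b=[]
    P=[]
    for c,p in((c1,p1),(c2,p2)):
        M=c["mtx"]@np.c_[c["R"],c["t"]]; P.append(M)
    X=cv2.triangulatePoints(P[0],P[1],np.float64(p1).reshape(2,1),np.float64(p2).reshape(2,1)).ravel(); return X[:3]/X[3]
def mask(img,roi,f):
    h=cv2.cvtColor(img,cv2.COLOR_BGR2HSV).astype(int); m=f(h[...,0],h[...,1],h[...,2]).astype(np.uint8)
    r=np.zeros_like(m); x0,y0,x1,y1=roi; r[y0:y1,x0:x1]=m[y0:y1,x0:x1]
    n,l,s,ce=cv2.connectedComponentsWithStats(r)
    if n<2: return r,None,0
    k=1+s[1:,4].argmax(); return (l==k).astype(np.uint8),ce[k],s[k,4]
E
python3 - <<'E'
from h import *
for n in("scene","side"):
    im=cv2.imread(f"pics/{n}0.png")
    x0,y0,x1,y1=(120,160,520,390) if n=="scene" else (200,120,500,400)
    cr=im[y0:y1,x0:x1]; cv2.imwrite(f"pics/{n}0z.png",cv2.resize(cr,None,fx=2,fy=2,interpolation=cv2.INTER_CUBIC))
    h=cv2.cvtColor(im,cv2.COLOR_BGR2HSV)
    pts=dict(scene=[(373,212),(323,226),(277,246),(227,264),(227,281),(385,266),(445,210),(282,309),(170,330),(300,250),(200,250)],side=[(257,200),(280,237),(314,272),(344,312),(344,327),(325,206),(262,160),(392,281),(433,362),(250,260),(300,400)])[n]
    print(n,[(p,h[p[1],p[0]].tolist()) for p in pts])
E
```

```text
scene [((373, 212), [15, 41, 62]), ((323, 226), [179, 166, 175]), ((277, 246), [12, 150, 117]), ((227, 264), [30, 17, 235]), ((227, 281), [15, 107, 143]), ((385, 266), [23, 19, 163]), ((445, 210), [23, 15, 151]), ((282, 309), [20, 26, 87]), ((170, 330), [27, 16, 160]), ((300, 250), [17, 26, 183]), ((200, 250), [17, 25, 184])]
side [((257, 200), [0, 51, 5]), ((280, 237), [178, 255, 69]), ((314, 272), [13, 240, 86]), ((344, 312), [26, 42, 238]), ((344, 327), [14, 187, 105]), ((325, 206), [32, 27, 122]), ((262, 160), [32, 29, 122]), ((392, 281), [34, 35, 51]), ((433, 362), [30, 30, 121]), ((250, 260), [21, 45, 74]), ((300, 400), [19, 43, 179])]
```

```bash
python3 -c "
import station;print(getattr(station,'tcp_to_tips',None),[a for a in dir(station) if not a.startswith('_')])"
```

```text
0.0726 ['IKError', 'close_job', 'read_camera', 'read_state', 'tcp_to_tips']
```

View pics/scene0z.png

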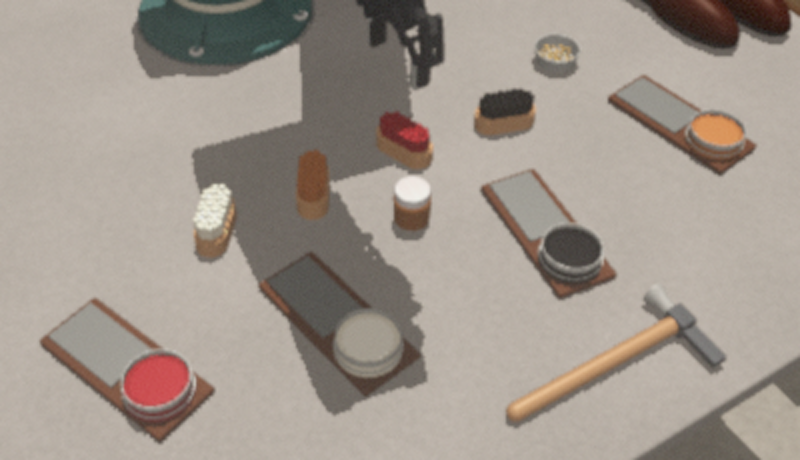

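View pics/side0z.png

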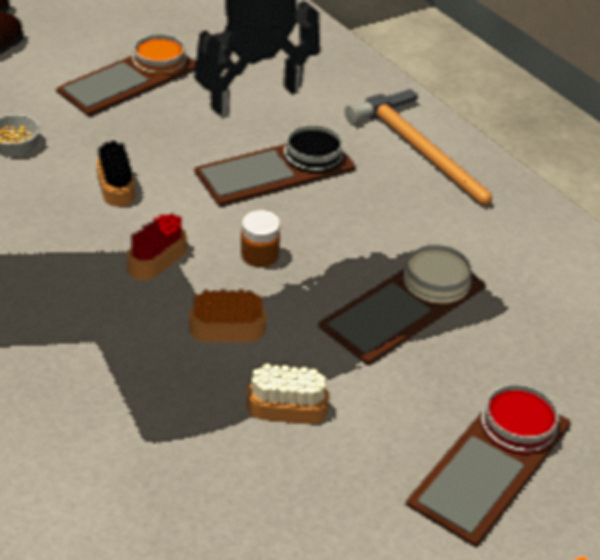

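```bash
python3 - <<'E'
from h import *
C={n:read_camera(n) for n in("scene","side")}
np.set_printoptions(precision=4,suppress=True)
wood=lambda h,s,v:(s>75)&(v>40)
F={"black":lambda h,s,v:v<75,"red":lambda h,s,v:((h>170)|(h<6))&(s>110),"tan":lambda h,s,v:(h>7)&(h<20)&(s>100),"white":lambda h,s,v:(v>195)}
roi={"black":((355,200,390,216),(245,186,268,215)),"red":((305,212,340,240),(260,220,300,255)),"tan":((262,230,292,272),(290,260,340,296)),"white":((212,245,242,275),(320,295,370,322))}
for k in F:
    m1,a,n1=mask(C["scene"]["image"],roi[k][0],F[k]); m2,b,n2=mask(C["side"]["image"],roi[k][1],F[k])
    print(k,a,n1,b,n2,"tri",tri(C["scene"],a,C["side"],b), "cast",cast(C["scene"],a,.037)[0],cast(C["side"],b,.037)[0])
# tins from polish colours
for k,p1,p2 in(("tan",(478,226),(279,146)),("black",(406,285),(357,193)),("white",(304,331),(419,257)),("red",(199,351),(461,327))):
    print(k,tri(C["scene"],p1,C["side"],p2),cast(C["scene"],p1,.033)[0],cast(C["side"],p2,.033)[0])
print("jar",tri(C["scene"],(326,254),C["side"],(330,232)),"dish",tri(C["scene"],(398,187),C["side"],(207,187)))
E
```

```text
black [373.2601 210.8655] 223 [257.5053 201.9893] 281 tri [0.4577 0.2243 0.0353] cast [0.457  0.2263 0.037 ] [0.4563 0.2197 0.037 ]
red [321.8864 225.8279] 308 [277.8792 237.7866] 389 tri [0.4326 0.0691 0.0349] cast [0.4346 0.0677 0.037 ] [0.4315 0.0671 0.037 ]
tan [275.8857 252.0725] 455 [313.2311 277.988 ] 913 tri [ 0.4418 -0.0807  0.0187] cast [ 0.4583 -0.0886  0.037 ] [ 0.4316 -0.0964  0.037 ]
white [225.3943 263.2724] 279 [343.9848 309.3147] 394 tri [ 0.4334 -0.2187  0.0445] cast [ 0.4269 -0.2172  0.037 ] [ 0.4376 -0.2126  0.037 ]
tan [0.6496 0.4487 0.0229] [0.656  0.4393 0.033 ] [0.6417 0.434  0.033 ]
black [0.7158 0.1364 0.0232] [0.7209 0.1316 0.033 ] [0.7074 0.1245 0.033 ]
white [ 0.7    -0.1486  0.0187] [ 0.7081 -0.1523  0.033 ] [ 0.6882 -0.161   0.033 ]
red [ 0.6298 -0.3742  0.0258] [ 0.6344 -0.3741  0.033 ] [ 0.6245 -0.379   0.033 ]
jar [0.5444 0.0094 0.0503] dish [0.3827 0.3787 0.0124]
```

```bash
python3 -m pendant '[[0,0,0,0,-1,5,0],[0,0,0,0,-1,5,0],[0,0,0,0,-1,5,0],[0,0,0,0,-1,5,0],[0,0,0,0,0,5,0]]'; python3 -m pendant '[[0,0,0,0.5,0,5,0],[0,0,0,0.5,0,0,0],[0,0,0,0,0,0,0]]'; python3 - <<'E'
from h import *
import pickle
c=read_camera("wrist"); pickle.dump(c,open("w1.pkl","wb")); cv2.imwrite("pics/w1.png",c["image"]); s=read_state(); print(s["tcp_pos"],s["eef_rot"],s["q"])
E
```

```text
time_s: 0.75
tcp_pos: [0.5249, 0.2481, 0.3444]
eef_rot: [-0.707, -0.001, -0.001, 0.707]
contact_force: [1.2, -0.9, 0.3]
grip_width: 0.998
time_s: 1.05
tcp_pos: [0.5351, 0.2968, 0.3424]
eef_rot: [0.707, 0.0, -0.001, -0.707]
contact_force: [-0.0, 0.0, -0.7]
grip_width: 1.002
[0.53502336 0.29572114 0.3426435 ] [ 7.07284033e-01 -1.20641367e-04 -3.72522444e-04 -7.06929377e-01] [ 3.71785618e-01  4.12344232e-01  2.82708713e-01  1.44199277e+00
 -2.14075913e-04  1.94222582e+00]
```

View pics/w1.png

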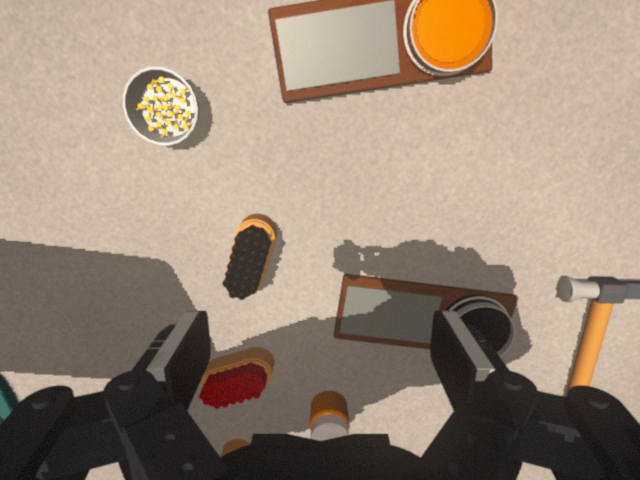

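```bash
cat > snap.py <<'E'
import sys,pickle
from h import *
n=sys.argv[1]; c=read_camera("wrist"); pickle.dump(c,open(n+".pkl","wb")); cv2.imwrite(f"pics/{n}.png",c["image"]); print(read_state()["tcp_pos"])
E
python3 -m pendant '[[0,0,0,0,0,-5,0],[0,0,0,0,0,-5,0],[0,0,0,0,0,-5,0],[0,0,0,0,0,-4,0],[0,0,0,0,0,0,0]]' | head -2; python3 -m pendant '[[0,0,0,0,0,0,0]]' | head -2; python3 snap.py w2
python3 -m pendant '[[0,0,0,0,0,-5,0],[0,0,0,0,0,-5,0],[0,0,0,0,0,-5,0],[0,0,0,0,0,-5,0],[0,0,0,0,0,0,0]]' | head -2; python3 -m pendant '[[0,0,0,0,0,0,0]]' | head -2; python3 snap.py w3
python3 -m pendant '[[0,0,0,0,0,-5,0],[0,0,0,0,0,-5,0],[0,0,0,0,0,-5,0],[0,0,0,0,0,-5,0],[0,0,0,0,0,-3,0]]' | head -2; python3 -m pendant '[[0,0,0,0,0,0,0],[0,0,0,0,0,0,0]]' | head -2; python3 snap.py w4
```

```text
time_s: 1.6
tcp_pos: [0.5344, 0.1007, 0.3436]
time_s: 1.7
tcp_pos: [0.5346, 0.1041, 0.3435]
[0.53466481 0.10507682 0.3433725 ]
time_s: 2.25
tcp_pos: [0.535, -0.0982, 0.3427]
time_s: 2.35
tcp_pos: [0.535, -0.0943, 0.343]
[ 0.53500786 -0.09342054  0.34304694]
time_s: 2.9
tcp_pos: [0.5355, -0.3254, 0.3428]
time_s: 3.1
tcp_pos: [0.5356, -0.3229, 0.3428]
[ 0.53560575 -0.32237319  0.34316912]
```

```bash
python3 - <<'E'
import cv2,numpy as np
a=[cv2.resize(cv2.imread(f"pics/w{i}.png")[:400],(400,250)) for i in(2,3,4)]
cv2.imwrite("pics/m1.png",np.vstack([np.hstack(a[:2]),np.hstack([a[2],0*a[2]])]))
E
```

```text
(no output)
```

View pics/m1.png

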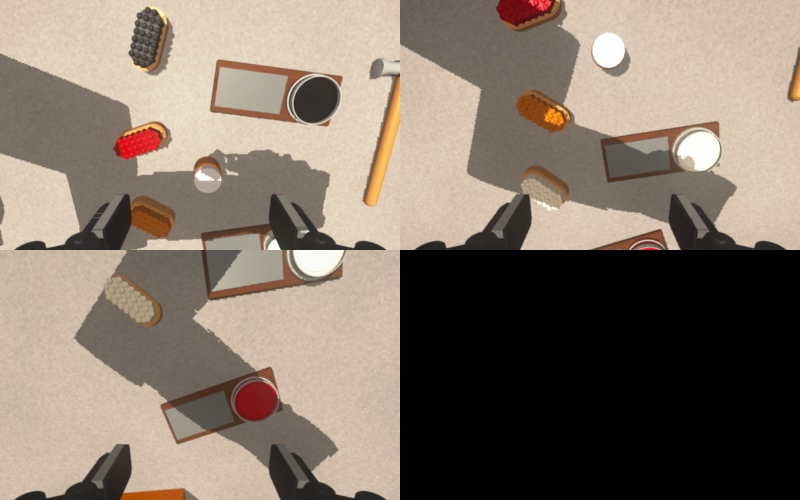

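```bash
cat > meas.py <<'E'
from h import *
import pickle
np.set_printoptions(precision=4,suppress=True)
def pad(c,roi):
    hs=cv2.cvtColor(cv2.bilateralFilter(c["image"],5,30,5),cv2.COLOR_BGR2HSV).astype(int); h,s,v=hs[...,0],hs[...,1],hs[...,2]
    m=((s>85)&((h<22)|(h>170))).astype(np.uint8)
    x0,y0,x1,y1=roi; r=np.zeros_like(m); r[y0:y1,x0:x1]=m[y0:y1,x0:x1]
    cs,hi=cv2.findContours(r,cv2.RETR_CCOMP,cv2.CHAIN_APPROX_NONE)
    best=max([k for k in cs],key=lambda k:0)if 0 else None
    holes=[cs[i] for i in range(len(cs)) if hi[0][i][3]>=0]
    holes=sorted(holes,key=cv2.contourArea)[::-1][:2]
    out=[]
    for k in holes:
        w=cast(c,k.reshape(-1,2),.012)[:,:2].astype(np.float32); (cx,cy),(a,b),t=cv2.minAreaRect(w)
        bx=cv2.boxPoints(((cx,cy),(a,b),t)); e=bx[1]-bx[0] if np.linalg.norm(bx[1]-bx[0])>np.linalg.norm(bx[2]-bx[1]) else bx[2]-bx[1]
        out.append((round(cx,4),round(cy,4),round(max(a,b),4),round(min(a,b),4),round(float(np.degrees(np.arctan(e[1]/e[0]))),1)))
    return out
def brush(c,roi,f,z=.037):
    m,ce,n=mask(c["image"],roi,f)
    m=cv2.morphologyEx(m,cv2.MORPH_CLOSE,np.ones((7,7),np.uint8))
    k=max(cv2.findContours(m,cv2.RETR_EXTERNAL,cv2.CHAIN_APPROX_NONE)[0],key=cv2.contourArea).reshape(-1,2)
    w=cast(c,k,z)[:,:2].astype(np.float32);(cx,cy),(a,b),t=cv2.minAreaRect(w)
    bx=cv2.boxPoints(((cx,cy),(a,b),t)); e=bx[1]-bx[0] if np.linalg.norm(bx[1]-bx[0])>np.linalg.norm(bx[2]-bx[1]) else bx[2]-bx[1]
    return round(cx,4),round(cy,4),round(max(a,b),4),round(min(a,b),4),round(float(np.degrees(np.arctan2(e[1],e[0]))%180),1)
F={"black":lambda h,s,v:v<105,"red":lambda h,s,v:((h>170)|(h<5))&(s>110),"tan":lambda h,s,v:(h>=5)&(h<22)&(s>100),"white":lambda h,s,v:(v>195)}
E
python3 - <<'E'
from meas import *
W={i:pickle.load(open(f"w{i}.pkl","rb")) for i in(1,2,3,4)}
print("tan",pad(W[1],(250,0,500,120)))
print("black",pad(W[2],(320,80,560,215)),pad(W[1],(320,265,440,360)))
print("white",pad(W[3],(300,180,540,310)))
print("red",pad(W[4],(240,170,470,320)))
for i,p in((1,[(250,262),(256,222),(237,390),(350,40),(100,200),(350,330),(300,330)]),(2,[(236,60),(220,228),(245,340),(400,140),(60,180)]),(3,[(215,175),(246,185),(230,300),(230,318),(250,310),(380,250),(160,230)]),(4,[(211,80),(250,100),(290,270),(350,260)])):
    h=cv2.cvtColor(W[i]["image"],cv2.COLOR_BGR2HSV); print(i,[(q,h[q[1],q[0]].tolist()) for q in p])
E
```

```text
tan []
black [(0.6159, 0.15, 0.113, 0.0646, -7.5)] []
white [(0.601, -0.1629, 0.1136, 0.0656, 8.8)]
red [(0.5337, -0.4073, 0.113, 0.0653, 19.8)]
1 [((250, 262), [15, 35, 58]), ((256, 222), [16, 159, 239]), ((237, 390), [179, 206, 99]), ((350, 40), [21, 36, 193]), ((100, 200), [17, 48, 201]), ((350, 330), [25, 39, 85]), ((300, 330), [17, 46, 117])]
2 [((236, 60), [18, 42, 73]), ((220, 228), [0, 224, 223]), ((245, 340), [12, 176, 103]), ((400, 140), [19, 34, 185]), ((60, 180), [13, 42, 116])]
3 [((215, 175), [13, 222, 132]), ((246, 185), [17, 230, 247]), ((230, 300), [19, 68, 180]), ((230, 318), [18, 66, 178]), ((250, 310), [19, 68, 158]), ((380, 250), [22, 30, 92]), ((160, 230), [14, 42, 115])]
4 [((211, 80), [18, 68, 173]), ((250, 100), [15, 139, 130]), ((290, 270), [21, 33, 155]), ((350, 260), [17, 28, 83])]
```

```bash
python3 - <<'E'
from meas import *
W={i:pickle.load(open(f"w{i}.pkl","rb")) for i in(1,2,3,4)}
B=lambda h,s,v:(s>58)|(v<100)
for k,i,roi in(("black",2,(200,5,272,120)),("red",2,(175,190,275,262)),("tan",3,(180,140,278,215)),("white",4,(160,30,265,130))):
    c=W[i]; out=[brush(c,roi,B,z) for z in(.0,.026)]
    print(k,"union",out)
for k,i,roi,f in(("black",2,(200,5,272,120),lambda h,s,v:(v<115)&(s<90)),("red",2,(175,190,275,262),F["red"]),("white",4,(160,30,265,130),lambda h,s,v:(s<95)&(s>56))):
    print(k,"brist",brush(W[i],roi,f,.048))
E
```

```text
black union [(0.4535, 0.2281, 0.0964, 0.052, 71.8), (0.4585, 0.2253, 0.0904, 0.0487, 71.8)]
red union [(0.4262, 0.0637, 0.1073, 0.0529, 19.2), (0.4329, 0.0712, 0.1006, 0.0496, 19.2)]
tan union [(0.4366, -0.0835, 0.0978, 0.057, 149.4), (0.4427, -0.0793, 0.0916, 0.0534, 149.4)]
white union [(0.4285, -0.2156, 0.1012, 0.0477, 142.6), (0.4352, -0.2173, 0.0948, 0.0447, 142.6)]
black brist (0.4589, 0.2254, 0.076, 0.0378, 72.2)
red brist (0.4342, 0.0719, 0.081, 0.0375, 18.8)
white brist (0.4353, -0.2179, 0.08, 0.0371, 142.2)
```

```bash
cat > go.py <<'E'
import sys
from h import *
x,y,z,phi=map(float,sys.argv[1:5]); s=read_state(); R=Ro.from_quat(s["eef_rot"]).as_matrix()
cur=np.degrees(np.arctan2(R[1,0],R[0,0])); d=(phi-cur+180)%360-180
T=Ro.from_euler("z",phi,degrees=True).as_matrix()@Ro.from_euler("x",-90,degrees=True).as_matrix()
rv=Ro.from_matrix(R.T@T).as_rotvec(degrees=True)
D=np.array([x,y,z])-s["tcp_pos"]
print("t",round(s["time_s"],2),"tcp",s["tcp_pos"].round(4),"phi %.1f"%cur,"turn(tool)",rv.round(1),"shift after turn cm",(100*T.T@D).round(2),"shift now",(100*R.T@D).round(2),"q6 %.2f"%s["q"][5],"F",s["contact_force"].round(1),"w %.3f"%s["grip_width"])
E
python3 go.py .435 -.2175 .14 52.4
```

```text
t 3.15 tcp [ 0.5356 -0.3224  0.3432] phi 0.1 turn(tool) [ -0.  -52.3   0. ] shift after turn cm [ 2.17 20.32 14.37] shift now [-10.04  20.32  10.5 ] q6 0.90 F [ 0.6 -0.7 -0.3] w 1.002
```

```bash
python3 -m pendant '[[0,-8,0,0,2,0,0],[0,-8,0,0,2,0,0],[0,-8,0,0,2,0,0],[0,-8,0,0,2,0,0],[0,-8,0,0,2,0,0]]'|head -2;python3 -m pendant '[[0,-8,0,0,2,0,0],[0,-4.3,0,0,2,0,0],[0,0,0,0.7,0,4.8,0],[0,0,0,0.7,0,4.8,0],[0,0,0,0.8,0,4.8,0]]'|head -2; python3 -m pendant '[[0,0,0,0,0,0,0],[0,0,0,0,0,0,0]]'; python3 go.py .435 -.2175 .076 52.4; python3 snap.py w5
```

```text
time_s: 3.65
tcp_pos: [0.5355, -0.3219, 0.2429]
time_s: 4.15
tcp_pos: [0.4333, -0.2156, 0.203]
time_s: 4.35
tcp_pos: [0.4344, -0.2166, 0.204]
eef_rot: [0.635, 0.313, -0.312, -0.634]
contact_force: [0.0, -1.3, 0.3]
grip_width: 1.002
t 4.35 tcp [ 0.4344 -0.2166  0.204 ] phi 52.5 turn(tool) [0.1 0.1 0. ] shift after turn cm [-0.03 12.8  -0.1 ] shift now [-0.03 12.8  -0.08] q6 0.02 F [ 0.  -1.3  0.3] w 1.002
[ 0.43516483 -0.21770959  0.20387123]
```

View pics/w5.png

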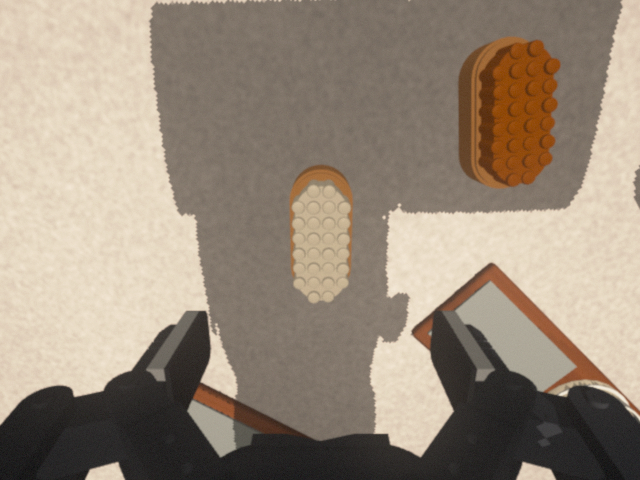

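```bash
python3 - <<'E'
from meas import *
c=pickle.load(open("w5.pkl","rb"))
print("w",brush(c,(280,150,365,320),lambda h,s,v:(s<95)&(s>54),.048))
print("t",brush(c,(440,20,590,210),lambda h,s,v:(s>90),.02),brush(c,(440,20,590,210),lambda h,s,v:(s>215),.048))
print(cast(c,[(321,180),(321,302)],.048),cast(c,[(321,165)],.026))
E
```

```text
w (0.433, -0.2165, 0.0809, 0.0383, 142.4)
t (0.4444, -0.0768, 0.0919, 0.0617, 149.5) (0.4399, -0.0806, 0.0734, 0.0384, 148.4)
[[ 0.4009 -0.1918  0.048 ]
 [ 0.4645 -0.2407  0.048 ]] [[ 0.3963 -0.1882  0.026 ]]
```

```bash
python3 -m pendant '[[0,0,0,0,4,0.1,0],[0,0,0,0,4,0,0],[0,0,0,0,3,0,0],[0,0,0,0,1.8,0,0],[0,0,0,0,0,0,0]]'|head -2;python3 -m pendant '[[0,0,0,0,0,0,0],[0,0,0,0,0,0,1],[0,0,0,0,0,0,1],[0,0,0,0,0,0,1],[0,0,0,0,0,0,1]]';python3 -m pendant '[[0,0,0,0,0,0,1],[0,0,0,0,0,0,1],[0,0,0,0,0,0,1],[0,0,0,0,0,0,1],[0,0,0,0,0,0,1]]'
```

```text
time_s: 4.9
tcp_pos: [0.4338, -0.2177, 0.0732]
time_s: 5.4
tcp_pos: [0.4341, -0.2183, 0.0761]
eef_rot: [0.635, 0.312, -0.311, -0.634]
contact_force: [-1.6, 1.6, 13.6]
grip_width: 0.476
time_s: 5.9
tcp_pos: [0.4341, -0.2183, 0.0761]
eef_rot: [0.635, 0.312, -0.311, -0.634]
contact_force: [-1.5, 1.6, 12.3]
grip_width: 0.477
```

```bash
python3 -m pendant '[[0,0,0,0,-3,0,1],[0,0,0,0,-4,0,1],[0,0,0,0,-3,0,1],[0,0,0,0,0,0,1],[0,0,0,0,0,0,1]]'; python3 go.py .601 -.163 .12 98.8; python3 snap.py w6
```

```text
time_s: 6.4
tcp_pos: [0.4338, -0.2182, 0.1755]
eef_rot: [0.635, 0.312, -0.311, -0.634]
contact_force: [-0.7, 0.1, -1.6]
grip_width: 0.476
t 6.4 tcp [ 0.4338 -0.2182  0.1755] phi 52.3 turn(tool) [  0.1 -46.5  -0. ] shift after turn cm [  2.89   5.55 -17.36] shift now [14.59  5.56 -9.85] q6 0.02 F [-0.7  0.1 -1.6] w 0.476
[ 0.43345165 -0.21789211  0.17469687]
```

View pics/w6.png

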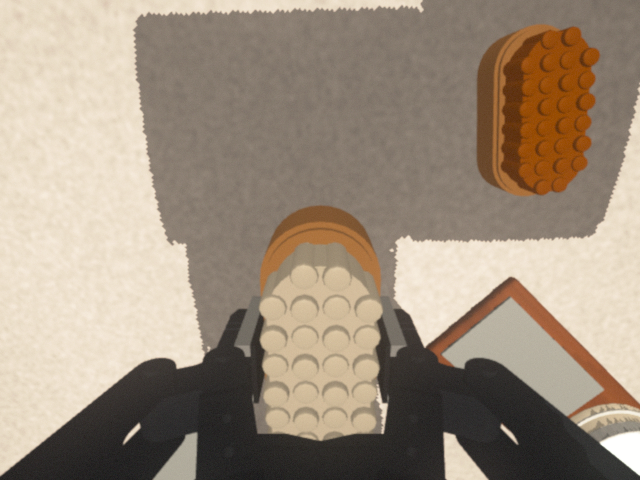

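```bash
cat > held.py <<'E'
import sys
from meas import *
# row of far bottom edge at column 320 ; arg: name, row, height of underside
c=pickle.load(open(sys.argv[1]+".pkl","rb")); r=float(sys.argv[2]); z=float(sys.argv[3]); s=read_state()
R=Ro.from_quat(s["eef_rot"]).as_matrix(); p=cast(c,[(320,r)],z)[0]; print("tool coords of end (cm)",100*R.T@(p-s["tcp_pos"]),"brush centre offset tz",100*(R.T@(p-s["tcp_pos"]))[2]-4.5)
E
python3 held.py w6 206 .0985; python3 held.py w6 237 .1245
```

```text
tool coords of end (cm) [-0.1427  7.6209  4.4432] brush centre offset tz -0.05676188193924325
tool coords of end (cm) [-0.1455  5.0208  4.0118] brush centre offset tz -0.48820566952633193
```

```bash
python3 -m pendant '[[0,-8,0,0,0,0,1],[0,-8,0,0,0,0,1],[0,-8,0,0,0,0,1],[0,-8,0,0,0,0,1],[0,-8,0,0,0,0,1]]'|head -2;python3 -m pendant '[[0,-6.5,0,0,0,0,1],[0,0,0,0.7,0,-4.4,1],[0,0,0,0.7,0,-4.4,1],[0,0,0,0.7,0,-4.3,1],[0,0,0,0.8,0,-4.3,1]]'|head -2;python3 -m pendant '[[0,0,0,0,2,0,1],[0,0,0,0,2,0,1],[0,0,0,0,0,0,1],[0,0,0,0,0,0,1]]'; python3 go.py .601 -.163 .0885 98.8
```

```text
time_s: 6.95
tcp_pos: [0.4332, -0.2177, 0.1738]
time_s: 7.45
tcp_pos: [0.6023, -0.1619, 0.1734]
time_s: 7.85
tcp_pos: [0.6007, -0.1626, 0.1345]
eef_rot: [-0.46, -0.537, 0.537, 0.461]
contact_force: [0.1, -0.5, -0.6]
grip_width: 0.478
t 7.85 tcp [ 0.6007 -0.1626  0.1345] phi 98.8 turn(tool) [-0.1 -0.   0.1] shift after turn cm [-0.04  4.6  -0.03] shift now [-0.04  4.6  -0.03] q6 -0.55 F [ 0.1 -0.5 -0.6] w 0.478
```

```bash
python3 -m pendant '[[0,0,0,0,2,0.1,1],[0,0,0,0,1.5,0,1],[0,0,0,0,0.9,0,1],[0,0,0,0,0,0,1],[0,0,0,0,0,0,1]]'; python3 -m pendant '[[0,0,0,0,0.2,0,1],[0,0,0,0,0,0,1]]'
```

```text
time_s: 8.35
tcp_pos: [0.6005, -0.1632, 0.0919]
eef_rot: [0.46, 0.537, -0.537, -0.46]
contact_force: [0.1, -0.3, -1.0]
grip_width: 0.478
time_s: 8.55
tcp_pos: [0.6004, -0.163, 0.0895]
eef_rot: [0.46, 0.537, -0.537, -0.46]
contact_force: [0.0, 0.1, -1.7]
grip_width: 0.473
```

No contact yet; lower a little more until the force shows touch.

```bash
python3 -m pendant '[[0,0,0,0,0.15,0,1],[0,0,0,0,0,0,1]]'; python3 -m pendant '[[0,0,0,0,0.1,0,1],[0,0,0,0,0,0,1]]'
```

```text
time_s: 8.75
tcp_pos: [0.6004, -0.163, 0.0881]
eef_rot: [0.46, 0.537, -0.537, -0.46]
contact_force: [-0.4, 0.4, 4.9]
grip_width: 0.478
time_s: 8.95
tcp_pos: [0.6004, -0.163, 0.0881]
eef_rot: [0.461, 0.537, -0.537, -0.46]
contact_force: [-5.7, 1.9, 18.6]
grip_width: 0.477
```

Touched down at 0.088. Release, rise, and check.

```bash
python3 -m pendant '[[0,0,0,0,0,0,0.2],[0,0,0,0,0,0,0.1],[0,0,0,0,0,0,0],[0,0,0,0,0,0,0],[0,0,0,0,0,0,0]]'|tail -2; python3 -m pendant '[[0,0,0,0,-3,0,0],[0,0,0,0,-5,0,0],[0,0,0,0,-5,0,0],[0,0,0,0,0,0,0],[0,0,0,0,0,0,0]]'|head -2; python3 snap.py w7;python3 go.py .442 -.0805 .14 59.2
```

```text
contact_force: [0.0, 0.1, -0.2]
grip_width: 0.998
time_s: 9.95
tcp_pos: [0.6006, -0.1631, 0.2175]
[ 0.60007803 -0.16288821  0.21614701]
t 10.0 tcp [ 0.6001 -0.1629  0.2161] phi 98.8 turn(tool) [-0.  39.6  0. ] shift after turn cm [-1.02  7.61 17.8 ] shift now [10.56  7.62 14.36] q6 -0.55 F [-0.1 -0.2 -0.7] w 1.002
```

View pics/w7.png

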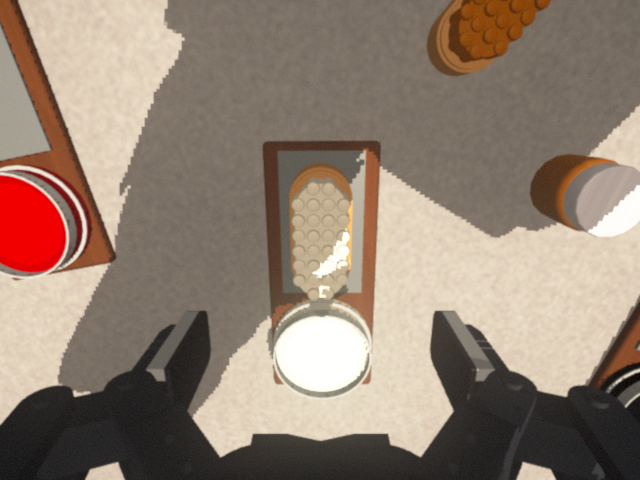

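```bash
python3 - <<'E'
from meas import *
c=pickle.load(open("w7.pkl","rb"))
p=cast(c,[(322,150),(322,293)],.012); print("pad len",np.linalg.norm(p[0]-p[1]),"c",p.mean(0))
for z in(.012,.02): q=cast(c,[(321,165)],z)[0]; print(np.linalg.norm(q-p[0]))
b=cast(c,[(321,180),(321,299)],.060); print("bristle top centre",b.mean(0),np.linalg.norm(b[0]-b[1]))
E
```

```text
pad len 0.11100301114437659 c [ 0.6008 -0.1626  0.012 ]
0.010461795724054129
0.01234609564629712
bristle top centre [ 0.5977 -0.1639  0.06  ] 0.07861683601651971
```

```bash
python3 -m pendant '[[0,8,0,0,1,0,0],[0,8,0,0,1,0,0],[0,8,0,0,0,0,0],[0,8,0,0,0,0,0],[0,7.6,0,0,0,0,0]]'|head -2;python3 -m pendant '[[0,0,0,-0.3,0,4.5,0],[0,0,0,-0.3,0,4.5,0],[0,0,0,-0.2,0,4.5,0],[0,0,0,-0.2,0,4.3,0],[0,0,0,0,0,0,0]]'|head -2;python3 -m pendant '[[0,0,0,0,0,0,0]]'|head -1; python3 snap.py w8;python3 go.py .442 -.0805 .0765 59.2
python3 - <<'E'
from meas import *
c=pickle.load(open("w8.pkl","rb"))
print(brush(c,(250,120,390,320),lambda h,s,v:s>90,.02))
c=pickle.load(open("w1.pkl","rb")); p=cast(c,[(275,22),(286,93),(401,76),(391,2)],.012); print("tan pad",p,p.mean(0))
E
```

```text
time_s: 10.5
tcp_pos: [0.5996, -0.1627, 0.1947]
time_s: 11.0
tcp_pos: [0.4368, -0.0777, 0.1951]
time_s: 11.1
[ 0.44235089 -0.08046464  0.19603426]
t 11.15 tcp [ 0.4424 -0.0805  0.196 ] phi 59.2 turn(tool) [-0. -0. -0.] shift after turn cm [-0.02 11.95  0.03] shift now [-0.02 11.95  0.02] q6 0.18 F [0.4 0.3 0.4] w 1.000
(0.4452, -0.0815, 0.1013, 0.043, 149.0)
tan pad [[0.4921 0.4547 0.012 ]
 [0.5007 0.3931 0.012 ]
 [0.6118 0.4086 0.012 ]
 [0.5985 0.4711 0.012 ]] [0.5508 0.4319 0.012 ]
```

View pics/w8.png

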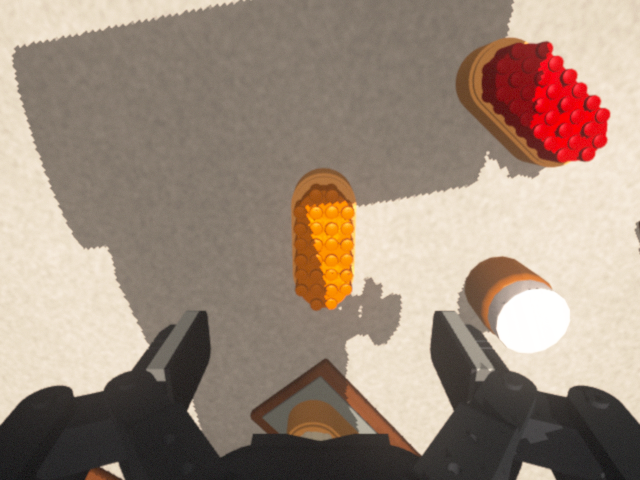

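```bash
python3 -m pendant '[[0,0,0,0.1,4,0,0],[0,0,0,0,4,0,0],[0,0,0,0,2.5,0,0],[0,0,0,0,1.4,0,0],[0,0,0,0,0,0,0]]'|head -2;python3 -m pendant '[[0,0,0,0,0,0,0],[0,0,0,0,0,0,1],[0,0,0,0,0,0,1],[0,0,0,0,0,0,1],[0,0,0,0,0,0,1]]'|head -2;python3 -m pendant '[[0,0,0,0,0,0,1],[0,0,0,0,0,0,1],[0,0,0,0,0,0,1]]'; python3 -m pendant '[[0,0,0,0,-3,0,1],[0,0,0,0,-4,0,1],[0,0,0,0,-5,0,1],[0,0,0,0,0,0,1],[0,0,0,0,0,0,1]]';python3 snap.py w9; python3 go.py .551 .432 .12 98.3
```

```text
time_s: 11.65
tcp_pos: [0.4425, -0.0797, 0.0754]
time_s: 12.15
tcp_pos: [0.4431, -0.0796, 0.0784]
time_s: 12.45
tcp_pos: [0.4431, -0.0797, 0.0784]
eef_rot: [0.615, 0.35, -0.349, -0.614]
contact_force: [-2.2, 0.5, 12.1]
grip_width: 0.472
time_s: 12.95
tcp_pos: [0.4431, -0.0796, 0.1985]
eef_rot: [0.615, 0.35, -0.349, -0.614]
contact_force: [-0.3, -0.5, -1.7]
grip_width: 0.474
[ 0.4425043  -0.07943644  0.19738527]
t 13.0 tcp [ 0.4425 -0.0794  0.1974] phi 59.2 turn(tool) [  0.  -39.1  -0. ] shift after turn cm [ 49.04   7.74 -18.12] shift now [49.49  7.74 16.87] q6 0.18 F [-0.4  0.2 -1.6] w 0.473
```

View pics/w9.png

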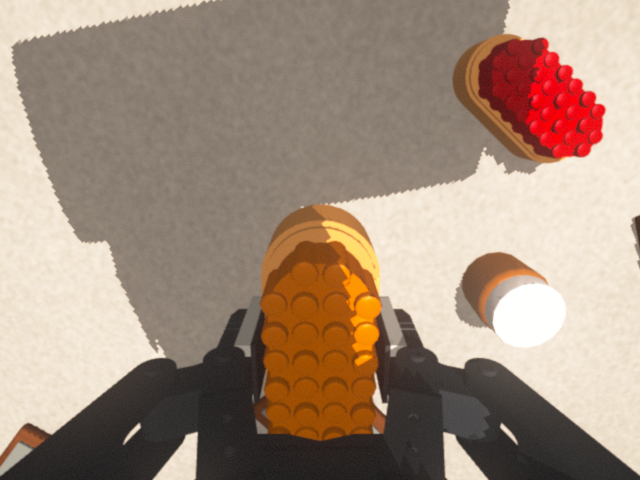

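```bash
python3 -m pendant '[[0,-8,0,0,0,0,1],[0,-8,0,0,0,0,1],[0,-8,0,0,0,0,1],[0,-8,0,0,0,0,1],[0,-7.1,0,0,0,0,1]]'|head -2;python3 -m pendant '[[0,0,0,4.4,0,-1.6,1],[0,0,0,4.4,0,-1.6,1],[0,0,0,4.4,0,-1.6,1],[0,0,0,4.4,0,-1.6,1],[0,0,0,4.4,0,-1.6,1]]'|head -2;python3 -m pendant '[[0,0,0,4.4,0,-1.6,1],[0,0,0,4.4,0,-1.6,1],[0,0,0,4.4,0,-1.6,1],[0,0,0,4.4,0,-1.6,1],[0,0,0,4.4,0,-1.6,1]]'|head -2;python3 -m pendant '[[0,0,0,0,0,0,1],[0,0,0,0,0,0,1]]'|head -2;python3 snap.py w10; python3 go.py .551 .432 .12 98.3
```

```text
time_s: 13.5
tcp_pos: [0.442, -0.0793, 0.1961]
time_s: 14.0
tcp_pos: [0.4895, 0.1516, 0.1961]
time_s: 14.5
tcp_pos: [0.537, 0.3808, 0.1956]
time_s: 14.7
tcp_pos: [0.5368, 0.3795, 0.1953]
[0.5369473  0.37854289 0.19588542]
t 14.75 tcp [0.5369 0.3785 0.1959] phi 98.3 turn(tool) [-0.2  0.  -0.1] shift after turn cm [ 5.09  7.59 -2.16] shift now [ 5.09  7.58 -2.18] q6 0.34 F [ 0.8 -0.8 -1.3] w 0.474
```

View pics/w10.png

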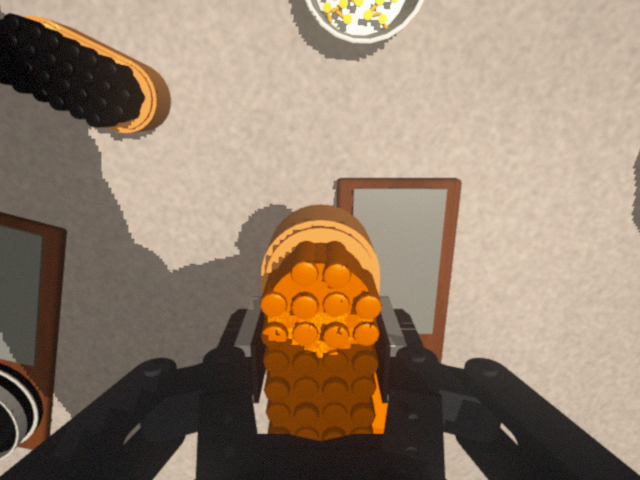

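```bash
python3 - <<'E'
from meas import *
c=pickle.load(open("w10.pkl","rb"))
p=cast(c,[(352,189),(446,189),(434,333)],.012); print(p); print(np.linalg.norm(p[0]-p[1]),np.linalg.norm(p[2]-p[1]),(p[0]+p[2])/2)
d=p[2]-p[1]; print(np.degrees(np.arctan2(d[1],d[0]))); d=p[0]-p[1]; print(np.degrees(np.arctan2(d[1],d[0])))
E
python3 go.py .551 .432 .12 98.3
```

```text
[[0.5015 0.3948 0.012 ]
 [0.4924 0.4568 0.012 ]
 [0.6007 0.4748 0.012 ]]
0.06267138511981588 0.10979751112188073 [0.5511 0.4348 0.012 ]
9.457628487997388
-81.60987588621843
t 14.75 tcp [0.5369 0.3785 0.1959] phi 98.3 turn(tool) [-0.2  0.  -0.1] shift after turn cm [ 5.09  7.59 -2.16] shift now [ 5.09  7.58 -2.18] q6 0.34 F [ 0.8 -0.8 -1.3] w 0.474
```

```bash
python3 -m pendant '[[0,-0.5,0,2.6,0,-1,1],[0,0,0,2.6,2,-0.9,1],[0,0,0,0,4,0,1],[0,0,0,0,3,0,1],[0,0,0,0,1,0,1]]'|head -2;python3 -m pendant '[[0,0,0,0,0,0,1],[0,0,0,0,0,0,1]]'|head -2; python3 go.py .551 .434 .0904 98.8
```

```text
time_s: 15.25
tcp_pos: [0.5473, 0.4311, 0.0942]
time_s: 15.45
tcp_pos: [0.5493, 0.4328, 0.0991]
t 15.45 tcp [0.5493 0.4328 0.0991] phi 98.8 turn(tool) [ 0.1 -0.   0. ] shift after turn cm [ 0.09  0.87 -0.19] shift now [ 0.09  0.87 -0.19] q6 0.40 F [-0.1  0.5 -0.6] w 0.481
```

```bash
python3 -m pendant '[[0,0,0,0.1,0.6,0,1],[0,0,0,0,0.2,0,1],[0,0,0,0,0,0,1]]'; python3 -m pendant '[[0,0,0,0,0.15,0,1],[0,0,0,0,0,0,1]]'
```

```text
time_s: 15.75
tcp_pos: [0.5487, 0.4343, 0.0905]
eef_rot: [0.46, 0.537, -0.536, -0.46]
contact_force: [-0.5, -1.5, 4.5]
grip_width: 0.473
time_s: 15.95
tcp_pos: [0.5487, 0.4344, 0.0905]
eef_rot: [0.46, 0.538, -0.536, -0.46]
contact_force: [-6.7, -5.6, 22.4]
grip_width: 0.474
```

```bash
python3 -m pendant '[[0,0,0,0,0,0,0.2],[0,0,0,0,0,0,0.1],[0,0,0,0,0,0,0],[0,0,0,0,0,0,0],[0,0,0,0,0,0,0]]'|tail -2; python3 -m pendant '[[0,0,0,0,-3,0,0],[0,0,0,0,-5,0,0],[0,0,0,0,-5,0,0],[0,0,0,0,0,0,0],[0,0,0,0,0,0,0]]'|head -2; python3 snap.py w11;python3 go.py .4588 .225 .2 162
python3 - <<'E'
from meas import *
c=pickle.load(open("w11.pkl","rb")); h=cv2.cvtColor(c["image"],cv2.COLOR_BGR2HSV)
print(pad(c,(240,100,400,420)))
E
```

```text
contact_force: [0.2, -0.4, -0.7]
grip_width: 0.997
time_s: 16.95
tcp_pos: [0.5488, 0.4344, 0.2192]
[0.54836152 0.43415588 0.21777785]
t 17.0 tcp [0.5484 0.4342 0.2178] phi 98.8 turn(tool) [ -0.  -63.2   0. ] shift after turn cm [ 2.05  1.78 22.66] shift now [-19.3    1.78  12.05] q6 0.40 F [ 0.1 -1.1 -1. ] w 1.001
[(0.5507, 0.4343, 0.1119, 0.0639, 8.3)]
```

View pics/w11.png

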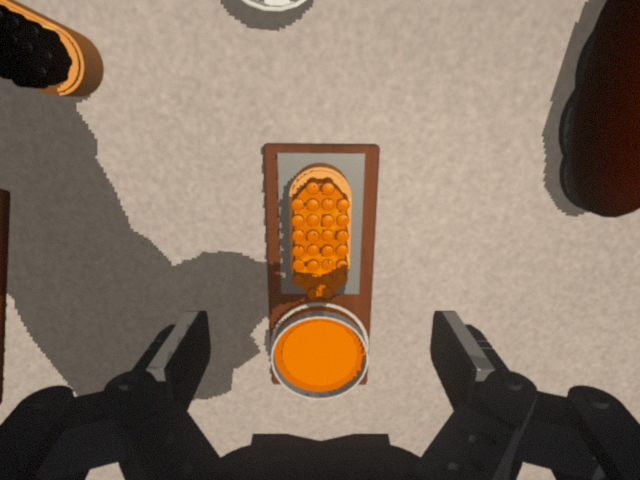

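```bash
python3 -m pendant '[[0,-8,0,0,0,0,0],[0,-8,0,0,0,0,0],[0,-8,0,0,0,0,0],[0,-8,0,0,0,0,0],[0,-8,0,0,0,0,0]]'|head -2;python3 -m pendant '[[0,-8,0,0,0,0,0],[0,-8,0,0,0,0,0],[0,-7.2,0,0,0,0,0],[0,0,0,0.4,0,4.5,0],[0,0,0,0.4,0,4.5,0]]'|head -2;python3 -m pendant '[[0,0,0,0.4,0.5,4.5,0],[0,0,0,0.4,0.5,4.5,0],[0,0,0,0.4,0.5,4.6,0],[0,0,0,0,0,0,0],[0,0,0,0,0,0,0]]'|head -2;python3 snap.py w12;python3 go.py .4588 .225 .2 162
python3 - <<'E'
from meas import *
c=pickle.load(open("w12.pkl","rb"))
print(brush(c,(250,120,390,320),lambda h,s,v:(v<115)&(s<90),.048),brush(c,(250,120,390,320),lambda h,s,v:(s>80)|(v<100),.02))
E
```

```text
time_s: 17.5
tcp_pos: [0.548, 0.4339, 0.2163]
time_s: 18.0
tcp_pos: [0.512, 0.3503, 0.2157]
time_s: 18.5
tcp_pos: [0.459, 0.2247, 0.2023]
[0.45959377 0.22545554 0.20254652]
t 18.55 tcp [0.4596 0.2255 0.2025] phi 162.0 turn(tool) [-0. -0.  0.] shift after turn cm [0.06 0.25 0.07] shift now [0.06 0.25 0.07] q6 -0.96 F [ 0.7 -0.2 -0.2] w 0.997
(0.4569, 0.2243, 0.0802, 0.0347, 72.4) (0.4581, 0.2282, 0.1005, 0.0435, 72.3)
```

View pics/w12.png

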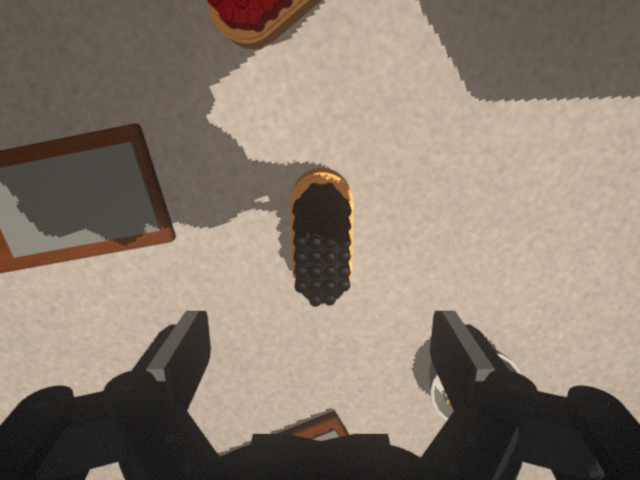

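```bash
python3 -m pendant '[[0,0,0,0.15,4,0.1,0],[0,0,0,0,4,0,0],[0,0,0,0,3,0,0],[0,0,0,0,1.6,0,0],[0,0,0,0,0,0,0]]'|head -2;python3 -m pendant '[[0,0,0,0,0,0,0],[0,0,0,0,0,0,1],[0,0,0,0,0,0,1],[0,0,0,0,0,0,1],[0,0,0,0,0,0,1]]'|head -2;python3 -m pendant '[[0,0,0,0,0,0,1],[0,0,0,0,0,0,1],[0,0,0,0,0,0,1]]'; python3 -m pendant '[[0,0,0,0,-3,0,1],[0,0,0,0,-4,0,1],[0,0,0,0,-4,0,1],[0,0,0,0,0,0,1],[0,0,0,0,0,0,1]]';python3 snap.py w13; python3 go.py .616 .15 .12 82.5
```

```text
time_s: 19.05
tcp_pos: [0.4571, 0.2255, 0.0748]
time_s: 19.55
tcp_pos: [0.4582, 0.2251, 0.078]
time_s: 19.85
tcp_pos: [0.4582, 0.2251, 0.078]
eef_rot: [0.111, 0.699, -0.698, -0.11]
contact_force: [-2.3, 0.4, 10.5]
grip_width: 0.478
time_s: 20.35
tcp_pos: [0.4581, 0.225, 0.1877]
eef_rot: [0.111, 0.699, -0.698, -0.11]
contact_force: [0.1, -0.1, -1.2]
grip_width: 0.473
[0.45760198 0.22483918 0.18669201]
t 20.4 tcp [0.4576 0.2248 0.1867] phi 162.0 turn(tool) [-0.  79.5  0. ] shift after turn cm [ -5.35   6.67 -16.68] shift now [-17.38   6.67   2.22] q6 -0.96 F [ 0.1 -0.5 -1. ] w 0.475
```

View pics/w13.png

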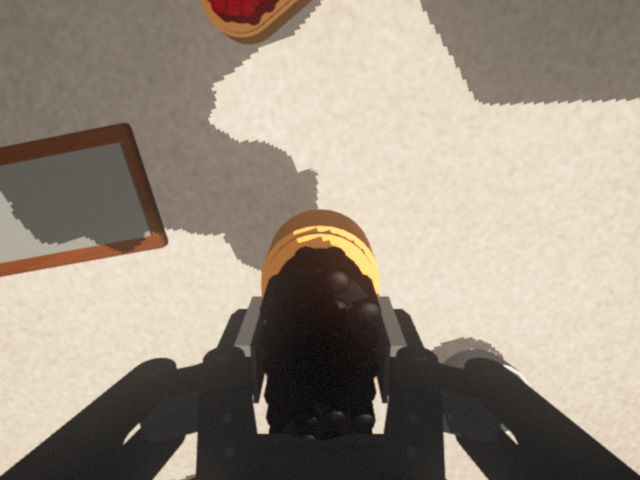

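```bash
python3 -m pendant '[[0,8,0,0,0,0,1],[0,8,0,0,0,0,1],[0,8,0,0,0,0,1],[0,8,0,0,0,0,1],[0,8,0,0,0,0,1]]'|head -2;python3 -m pendant '[[0,8,0,0,0,0,1],[0,8,0,0,0,0,1],[0,8,0,0,0,0,1],[0,8,0,0,0,0,1],[0,7.5,0,0,0,0,1]]'|head -2;python3 -m pendant '[[0,0,0,-1.3,0,-4.1,1],[0,0,0,-1.3,0,-4.1,1],[0,0,0,-1.3,0,-4.1,1],[0,0,0,-1.4,0,-4.2,1],[0,0,0,0,2,0,1]]'|head -2;python3 -m pendant '[[0,0,0,0,3,0,1],[0,0,0,0,2,0,1],[0,0,0,0,1,0,1],[0,0,0,0,0,0,1],[0,0,0,0,0,0,1]]'|head -2; python3 go.py .616 .15 .090 82.5
```

```text
time_s: 20.9
tcp_pos: [0.4572, 0.2248, 0.1856]
time_s: 21.4
tcp_pos: [0.4572, 0.2247, 0.1855]
time_s: 21.9
tcp_pos: [0.6193, 0.1485, 0.1666]
time_s: 22.4
tcp_pos: [0.6146, 0.1509, 0.1074]
t 22.4 tcp [0.6146 0.1509 0.1074] phi 82.5 turn(tool) [-0.  0.  0.] shift after turn cm [-0.07  1.74 -0.15] shift now [-0.07  1.74 -0.15] q6 0.24 F [ 0.4  1.1 -1.3] w 0.475
```

```bash
python3 -m pendant '[[0,0,0,-0.1,1,0,1],[0,0,0,0,0.5,0,1],[0,0,0,0,0.2,0,1],[0,0,0,0,0,0,1],[0,0,0,0,0,0,1]]'; python3 -m pendant '[[0,0,0,0,0.2,0,1],[0,0,0,0,0,0,1]]'
```

```text
time_s: 22.9
tcp_pos: [0.6145, 0.1499, 0.0902]
eef_rot: [0.532, 0.466, -0.466, -0.532]
contact_force: [-0.1, -0.1, -1.3]
grip_width: 0.477
time_s: 23.1
tcp_pos: [0.6145, 0.1499, 0.09]
eef_rot: [0.532, 0.467, -0.466, -0.531]
contact_force: [-8.6, -1.1, 25.6]
grip_width: 0.474
```

```bash
python3 -m pendant '[[0,0,0,0,0,0,0.2],[0,0,0,0,0,0,0.1],[0,0,0,0,0,0,0],[0,0,0,0,0,0,0],[0,0,0,0,0,0,0]]'|tail -2; python3 -m pendant '[[0,0,0,0,-3,0,0],[0,0,0,0,-5,0,0],[0,0,0,0,-5,0,0],[0,0,0,0,0,0,0],[0,0,0,0,0,0,0]]'|head -2; python3 snap.py w14;python3 go.py .434 .0715 .2 109
python3 - <<'E'
from meas import *
c=pickle.load(open("w14.pkl","rb"))
print(pad(c,(240,100,400,420)))
E
```

```text
contact_force: [-0.6, 0.5, 0.3]
grip_width: 1.0
time_s: 24.1
tcp_pos: [0.6148, 0.1499, 0.219]
[0.61422753 0.14986004 0.21764766]
t 24.15 tcp [0.6142 0.1499 0.2176] phi 82.5 turn(tool) [ -0.  -26.5  -0. ] shift after turn cm [-1.54  1.76 19.59] shift now [-10.12   1.77  16.85] q6 0.24 F [-1.   0.3 -0.4] w 0.999
[(0.6012, 0.1727, 0.0045, 0.0022, -6.1), (0.5841, 0.158, 0.0026, 0.0021, 37.7)]
```

View pics/w14.png

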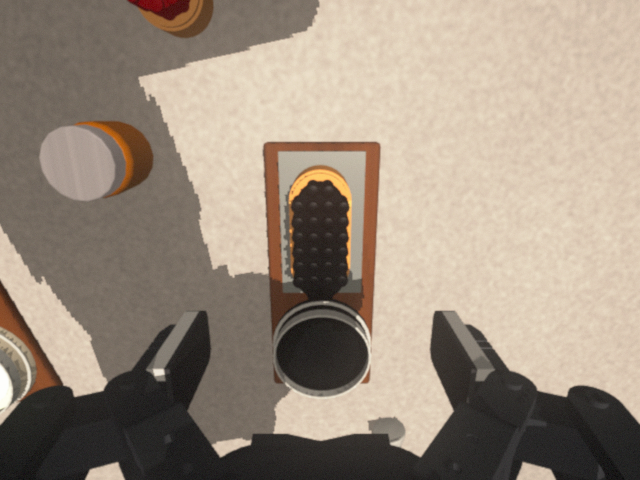

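```bash
python3 -m pendant '[[0,-8,0,0,0.5,0,0],[0,-8,0,0,0.5,0,0],[0,-8,0,0,0.5,0,0],[0,-2.5,0,0,0,0,0],[0,0,0,-0.3,0,4.5,0]]'|head -2;python3 -m pendant '[[0,0,0,-0.4,0,5,0],[0,0,0,-0.4,0,5,0],[0,0,0,-0.4,0,5,0],[0,0,0,0,0,0,0],[0,0,0,0,0,0,0]]'|head -2;python3 snap.py w15;python3 go.py .434 .0715 .2 109
python3 - <<'E'
from meas import *
c=pickle.load(open("w15.pkl","rb"))
print(brush(c,(250,120,390,320),F["red"],.048),brush(c,(250,120,390,320),lambda h,s,v:(s>80),.02))
E
```

```text
time_s: 24.65
tcp_pos: [0.5748, 0.133, 0.2003]
time_s: 25.15
tcp_pos: [0.4342, 0.0721, 0.2024]
[0.43538314 0.07235407 0.20253738]
t 25.2 tcp [0.4354 0.0724 0.2025] phi 109.0 turn(tool) [-0. -0.  0.] shift after turn cm [-0.04  0.25  0.16] shift now [-0.04  0.25  0.16] q6 -0.35 F [-0.2 -0.3  0.4] w 0.999
(0.4313, 0.0696, 0.0796, 0.0352, 18.9) (0.4355, 0.0711, 0.1, 0.0435, 18.8)
```

View pics/w15.png

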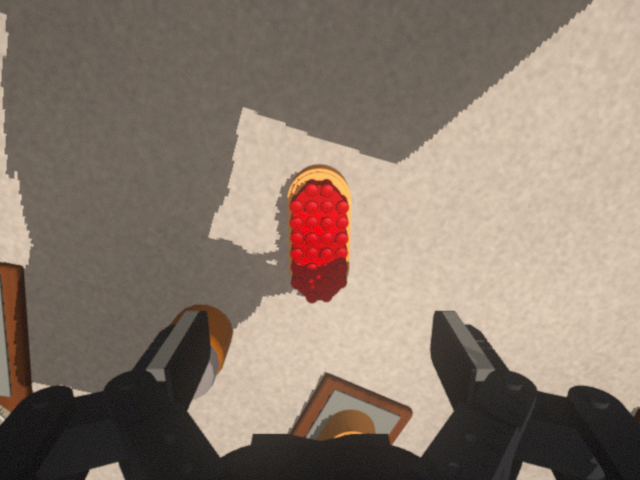

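```bash
python3 -m pendant '[[0,0,0,-0.05,4,0.3,0],[0,0,0,0,4,0,0],[0,0,0,0,3,0,0],[0,0,0,0,1.6,0,0],[0,0,0,0,0,0,0]]'|head -2;python3 -m pendant '[[0,0,0,0,0,0,0],[0,0,0,0,0,0,1],[0,0,0,0,0,0,1],[0,0,0,0,0,0,1],[0,0,0,0,0,0,1]]'|head -2;python3 -m pendant '[[0,0,0,0,0,0,1],[0,0,0,0,0,0,1],[0,0,0,0,0,0,1]]'; python3 -m pendant '[[0,0,0,0,-3,0,1],[0,0,0,0,-4,0,1],[0,0,0,0,-4.5,0,1],[0,0,0,0,0,0,1],[0,0,0,0,0,0,1]]';python3 snap.py w16; python3 go.py .5337 -.4073 .19 109.8
```

```text
time_s: 25.7
tcp_pos: [0.4324, 0.0713, 0.0748]
time_s: 26.2
tcp_pos: [0.433, 0.071, 0.0779]
time_s: 26.5
tcp_pos: [0.433, 0.071, 0.0779]
eef_rot: [0.411, 0.576, -0.575, -0.41]
contact_force: [-2.3, 1.3, 13.1]
grip_width: 0.473
time_s: 27.0
tcp_pos: [0.433, 0.0709, 0.193]
eef_rot: [0.411, 0.576, -0.575, -0.41]
contact_force: [-1.1, -0.9, -1.1]
grip_width: 0.474
[0.43243489 0.07095341 0.19193968]
t 27.05 tcp [0.4324 0.071  0.1919] phi 109.0 turn(tool) [ 0.  -0.8 -0. ] shift after turn cm [-48.43   0.19   6.67] shift now [-48.52   0.2    5.99] q6 -0.36 F [ 0.4  0.6 -1.6] w 0.477
```

View pics/w16.png

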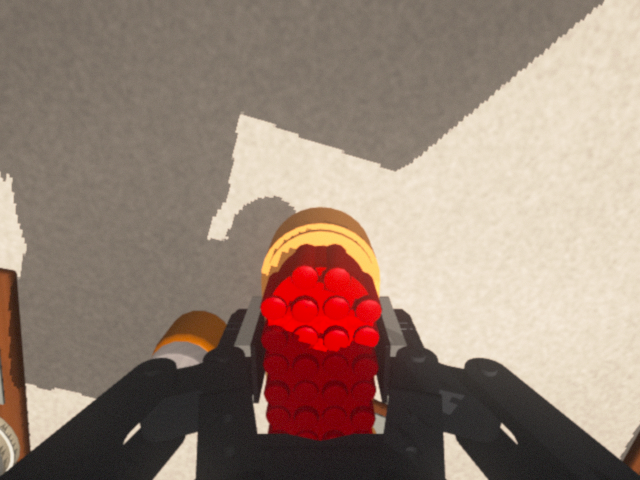

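```bash
python3 -m pendant '[[0,-0.8,0,-4,0,0.6,1],[0,0,0,-4.8,0,0.7,1],[0,0,0,-4.8,0,0.7,1],[0,0,0,-4.8,0,0.7,1],[0,0,0,-4.8,0,0.7,1]]'|head -2;python3 -m pendant '[[0,0,0,-4.8,0,0.7,1],[0,0,0,-4.8,0,0.7,1],[0,0,0,-4.8,0,0.7,1],[0,0,0,-4.8,0,0.7,1],[0,0,0,-4,0,0.5,1]]'|head -2;python3 -m pendant '[[0,0,0,0,0,0,1],[0,0,0,0,0,0,1]]'|head -2;python3 snap.py w17; python3 go.py .5337 -.4073 .12 109.8
```

```text
time_s: 27.55
tcp_pos: [0.4781, -0.1607, 0.1907]
time_s: 28.05
tcp_pos: [0.5258, -0.3907, 0.1901]
time_s: 28.25
tcp_pos: [0.5257, -0.3887, 0.1899]
[ 0.52571913 -0.38782585  0.19053731]
t 28.3 tcp [ 0.5257 -0.3878  0.1905] phi 109.8 turn(tool) [-0.1 -0.   0.1] shift after turn cm [-2.1   7.05 -0.09] shift now [-2.12  7.05 -0.1 ] q6 -1.11 F [-0.3  0.6 -1.5] w 0.474
```

View pics/w17.png

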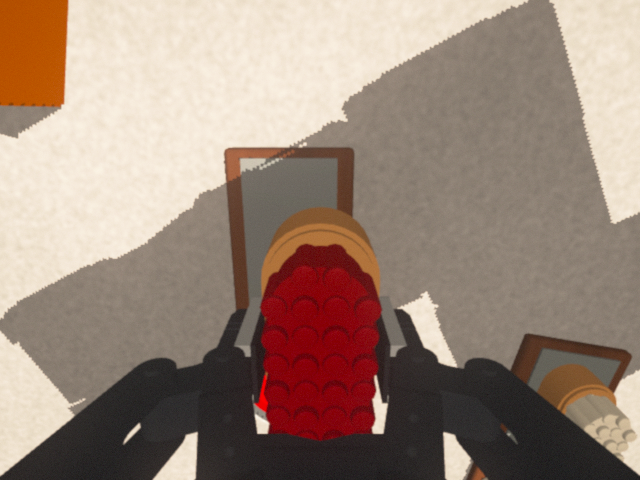

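```bash
python3 - <<'E'
from meas import *
c=pickle.load(open("w17.pkl","rb"))
p=cast(c,[(241,159),(336,157)],.012); d=p[1]-p[0]; a=np.arctan2(d[1],d[0])-np.pi/2; print(p,np.linalg.norm(d),np.degrees(a)); a=np.radians(19.8); print(p.mean(0)[:2]+.055*np.array([np.cos(a),np.sin(a)]))
E
```

```text
[[ 0.4929 -0.454   0.012 ]
 [ 0.4713 -0.3975  0.012 ]] 0.060488500683742764 20.89377833721321
[ 0.5338 -0.4071]
```

```bash
python3 -m pendant '[[0,0,0,-2.1,0,0,1],[0,0,0,0,3,0,1],[0,0,0,0,3,0,1],[0,0,0,0,2,0,1],[0,0,0,0,1,0,1]]'|head -2;python3 -m pendant '[[0,0,0,0,0,0,1],[0,0,0,0,0,0,1]]'|head -2; python3 go.py .5337 -.4073 .0900 109.8
```

```text
time_s: 28.8
tcp_pos: [0.5327, -0.4062, 0.1001]
time_s: 29.0
tcp_pos: [0.5336, -0.4079, 0.103]
t 29.0 tcp [ 0.5336 -0.4079  0.103 ] phi 109.8 turn(tool) [ 0.  0. -0.] shift after turn cm [ 0.05  1.3  -0.03] shift now [ 0.06  1.3  -0.03] q6 -1.12 F [ 1.8  0.3 -1.4] w 0.477
```

```bash
python3 -m pendant '[[0,0,0,0,0.8,0.1,1],[0,0,0,0,0.4,0,1],[0,0,0,0,0.1,0,1],[0,0,0,0,0,0,1],[0,0,0,0,0,0,1]]'; python3 -m pendant '[[0,0,0,0,0.2,0,1],[0,0,0,0,0,0,1]]'
```

```text
time_s: 29.5
tcp_pos: [0.5324, -0.4086, 0.09]
eef_rot: [-0.407, -0.578, 0.579, 0.406]
contact_force: [-1.9, 3.0, 10.1]
grip_width: 0.473
time_s: 29.7
tcp_pos: [0.5324, -0.4086, 0.0899]
eef_rot: [-0.407, -0.578, 0.579, 0.406]
contact_force: [-9.8, 8.8, 34.4]
grip_width: 0.473
```

```bash
python3 -m pendant '[[0,0,0,0,-0.2,0,1],[0,0,0,0,0,0,0.2],[0,0,0,0,0,0,0.1],[0,0,0,0,0,0,0],[0,0,0,0,0,0,0]]'|tail -2; python3 -m pendant '[[0,0,0,0,0,0,0],[0,0,0,0,-3,0,0],[0,0,0,0,-5,0,0],[0,0,0,0,-5,0,0],[0,0,0,0,0,0,0]]'|head -2; python3 -m pendant '[[0,0,0,0,0,0,0]]'|head -2;python3 snap.py w18; python3 - <<'E'
from meas import *
c=pickle.load(open("w18.pkl","rb")); print(pad(c,(240,100,400,420)))
for n in("scene","side"): cv2.imwrite(f"pics/{n}1.png",read_camera(n)["image"])
E
```

```text
contact_force: [1.0, 0.0, 0.1]
grip_width: 1.0
time_s: 30.7
tcp_pos: [0.5339, -0.4099, 0.226]
time_s: 30.8
tcp_pos: [0.5327, -0.4088, 0.2202]
[ 0.53231791 -0.40841971  0.2187772 ]
[(0.5338, -0.4071, 0.1123, 0.064, 19.8)]
```

View pics/w18.png

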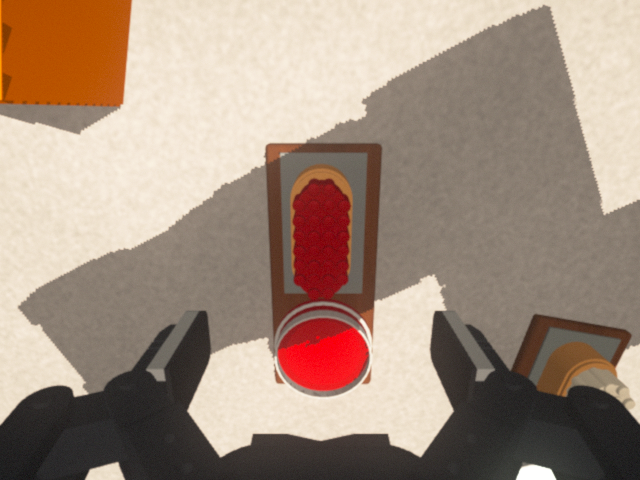

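View pics/scene1.png

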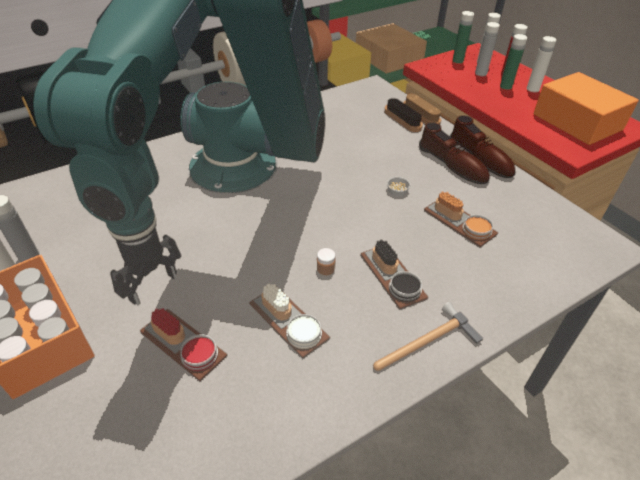

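View pics/side1.png

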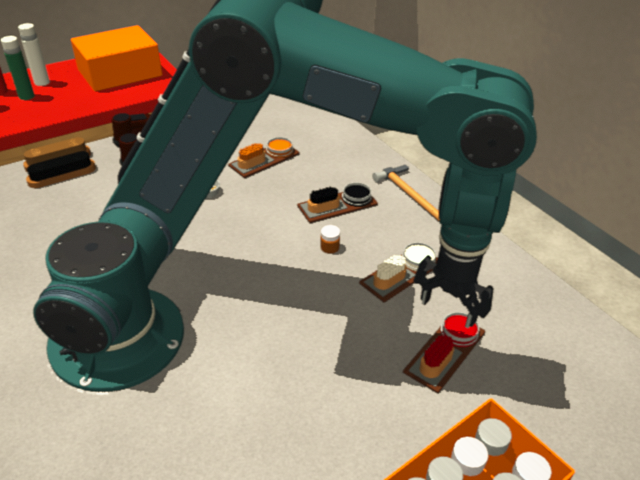

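```bash
python3 -m pendant '[[0,0,0,0,0,0,0],[0,0,0,0,0,0,0],[0,0,0,0,0,0,0]]'; python3 - <<'E'
from meas import *
for n,r0,r1,b in(("w7",150,293,165),("w11",153,294,165),("w14",151,293,165),("w18",152,293,165)):
    c=pickle.load(open(n+".pkl","rb")); p=cast(c,[(322,r0),(322,r1)],.012); q=cast(c,[(321,b)],.014)[0]
    u=(p[1]-p[0])/np.linalg.norm(p[1]-p[0]); print(n,"lengthwise err mm",round(1000*((q+.045*u-p.mean(0))@u),1))
close_job()
E
```

```text
time_s: 31.25
tcp_pos: [0.5323, -0.4085, 0.2186]
eef_rot: [0.406, 0.579, -0.578, -0.407]
contact_force: [0.4, 0.9, -0.2]
grip_width: 1.001
w7 lengthwise err mm -0.3
w11 lengthwise err mm -2.1
w14 lengthwise err mm -0.9
w18 lengthwise err mm -1.5
the job is handed in; nothing more can be done
```

I set all four brushes on the pads beside the tins of their own colour, bristles up, and handed the job in at about 31 s of the 128 s allowed.

- **Placement:** wrist pictures taken after each release showed every brush centred across its pad and parallel to it. Lengthwise errors were about 0 to 2 mm, against the 12 mm limit.
- **One disagreement:** casting the white brush's bristle tops gave a centre about 3 mm from the pad centre, while its wooden end gave 0.3 mm. Both are well inside the limit.
- **Contact:** the highest force reading I saw was about 37 N in total at the wrist, during the red set-down. It came from pressing the held brush onto the pad, and the wrist limit is 120 N.
- **Bystanders:** the last scene picture shows the jar and the dish at the same pixels as at the start. The last gripper reading showed it open, at 0.22 m height and touching nothing.

No check failed. I judged height and uprightness from the touchdown force and the pictures, and did not measure them separately.

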